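# Put a weighing cup from its nested stack on the balance

### The arm

A 6-joint arm with a two-finger parallel gripper is mounted at the origin on the work surface. World frame = base frame: x ahead of the robot, y to its left, z up, the work surface at z = 0. Lengths are in m, angles in rad, forces in N, time in s.
With the tool pointing down it reaches from about 0.35 to 0.85 m from the base axis. Payload 8.1 kg.
Tool frame: the origin (TCP) lies on the centre line of the jaws, within the pads' length; the fingertips stand 17 mm ahead of it and the grasp point (between the pads) lies 2 mm behind it; x points along the fingers, z is the direction in which the jaws open and shut, and the axes are right-handed (so a half turn about x gives the same grasp; the last joint's range is limited). The gripper opens to 93 mm and grips with 3 to 60 N. Pads are 15 mm wide; open, the fingers measure 128 mm over their backs; the gripper's body (75 mm by 188 mm) begins 65 mm behind the grasp point.
Start: joints at [1.194, 0.13, 1.488, -0, 1.523, -0.085], TCP at [0.173, 0.575, 0.236] pointing down, gripper open.
Joint ranges: [-2.96, 2.96], [-0.89, 2.26], [0.02, 2.5], [-1.34, 4.48], [0, 2.73], [-2.66, 2.66]. Speed limits (rad/s): [2.39, 2.39, 2.79, 3.14, 3.14, 3.14].

### API

Orientations are given as a rotation vector (axis times angle).
In Python, from plant import telemetry, optics, workorder gives the robot as it stands.
- The arm moves only by the shell command python3 -m inch 'ROWS' [FORCE]. ROWS is JSON, a list that holds one entry, the list of rows, each a list of 7 numbers: the shift along the tool's x, y, z in m, then the turn, a rotation vector about the tool's x, y, z in rad, then the opening, from 0 (shut) to 1 (fully open). In form: [[[tx, ty, tz, ax, ay, az, grip], ...]]. A call has 1 to 20 rows; each row shifts and turns the pose as measured when the row begins, along the tool's axes as they then stand; what a row does not reach is not made up. A row lasts 1/10 s, in which the tool goes at most 50 mm and 8.59 degrees, less where a joint would pass 70% of its speed; a pose out of reach is approached as far as the arm can. A call is refused whole if a number of a shift passes 0.05 or a number of a turn 0.15, either way. A call with a gripper value outside its range is refused whole. The fingers move at their own pace and stop on an object; FORCE is the grip in N (left out, the last holds). Time passes only in rows, so rows that do not move let the fingers close. It gives the time, the measured TCP pose, the force and the opening at its end, in the units of the state.
- telemetry.read_state(): the state, without advancing time (a new reading comes with each control period).
- optics.read_camera(name): name is "side" or "top" or "wrist"; returns a dict with "frame" (480x640x3 uint8, blue, green, red), "fx", "fy", "cx", "cy" (pixels), "rvec" (rotation vector, rad) and "tvec" (3), from world to camera coordinates, as OpenCV has them. Camera axes: x right, y down, z forward; pixel columns grow to the right and rows downward; lengths in m; the calibration is good to about 2 mm. A picture is of the moment at which its call begins. There is no depth.
- workorder.close_job(): hands the job in, once; it reports no verdict.
The state is a dict: "t": time; "q": joint angles; "dq": joint speeds; "joint_torque": joint torques, N m; "tool_pos": TCP position; "orientation": TCP orientation; "force": force on the tool from outside, world axes, zero at the start; "wrist_torque": the same for the moment, N m; "opening": finger opening in m.
Only numpy, scipy, OpenCV 4.12 (cv2) and the standard library are available. Lean on these libraries where they do the work, as an engineer would, in place of code of your own. Each camera call takes 0.05 s, during which the arm holds its last target. There are 200 camera calls.

### The job

Two nested pairs of metal cups stand on the microscope desk. Pull the wide aluminium cup straight up out of the weighted cup it is nested in, without tipping it, and set it down upright on the middle of the balance's round pan. Leave the weighted cup standing where it is and do not disturb the narrow pair.

Things in the scene. Friction and masses are not known exactly. Their poses are not given: they have to be found in the camera images.
- wide_cup_center (a point): The cup to move: open aluminium cup, 70 mm high, about 0.06 kg. Upper 36 mm: cylinder, 56 mm diameter, 3 mm wall; lower 34 mm: foot, 47 mm diameter. Point: on the axis, half-way up (35 mm from underside and rim); z up. At the start nested in the wide weighted cup, the 36 mm cylinder free above it, rim 96 mm above the table. A cup of the same shape standing alone on the table is not the one.
- wide_base: Wide weighted cup it is nested in: dark steel cylinder, 60 mm diameter, 60 mm high, 0.5 kg, loose on the table. Origin: centre of its underside; z up. The aluminium cup's shoulder rests on its rim and four sprung rubber pads inside grip the foot: a pull of about 3 to 4 N frees it, and it must rise 34 mm to be clear.
- narrow_cup_center (a point): The narrower aluminium cup, to be left alone: 70 mm high, 40 mm diameter above, 31 mm at the foot, nested in its own dark steel weighted cup of 44 mm diameter. Point: on its axis, half-way up; its rim is as high as the wide cup's. The pairs may stand either way round, at least 120 mm apart between axes.
- pan (a point): The balance's pan: flat round steel disc, 130 mm diameter, on a low white balance (body 235 x 185 mm) fixed to the table. Point: centre of the pan's upper face, 82 mm above the table; nothing on the balance is higher. The pan does not give way. z up.
Mind the look-alikes: they are no part of the job. What is shaped like the part that bears wide_cup_center but yellow is not meant.

How it is judged:
On the way:
1. the wide cup has been lifted straight up clear of its weighted cup (foot above its rim, axes within 20 mm, upright within 12 degrees), which still stands on the table (z of wide_cup_center in the frame of wide_base above 0.097 m and horizontal distance between wide_cup_center and wide_base below 0.02 m and angle between wide_cup_center's own z axis and vertical below 0.21 rad and height (world z) of wide_base below 0.006 m), for 0.05 s.
At the end, for the whole second after the job is handed in: The wide cup stands upright (within 6 degrees) on the pan, its axis within 30 mm of the pan's centre; its weighted cup stands upright within 30 mm of where it was; the narrow cup is within 20 mm of where it was (horizontal distance between wide_cup_center and pan below 0.03 m and z of wide_cup_center in the frame of pan between 0.031 and 0.039 m and angle between each of wide_cup_center, wide_base's own z axis and vertical below 0.1 rad and distance of wide_base from where it was at the start of the episode below 0.03 m and distance of narrow_cup_center from where it was at the start of the episode below 0.02 m); the robot touches nothing.
It fails at once if the narrow cup is moved by more than 20 mm (distance of narrow_cup_center from where it was at the start of the episode above 0.02 m).
It fails at once if the wide weighted cup is moved or lifted by more than 30 mm, or tipped by more than 20 degrees (distance of wide_base from where it was at the start of the episode above 0.03 m or angle between wide_base's own z axis and vertical above 0.35 rad).
It fails at once if the wide cup is let go with its underside more than 20 mm above the pan (horizontal distance between wide_cup_center and pan below 0.06 m and z of wide_cup_center in the frame of pan above 0.055 m and contact force between the fingers and wide_cup below 0.05 N).
It also fails if it takes over 42 s, if anything falls off the work surface, if the arm or the gripper's body presses on something with over 40 N, if the wrist force passes 120 N, or if a joint passes its speed limit or range.

## Working session

There is one attempt and no reset: what is moved stays moved. The work goes in short steps, Python scripts to look and compute and a shell command to move; the robot and the scene stay as the last step left them, time stands still between calls to the robot, and variables do not carry over. Pictures are saved under pics/ and viewed, on a budget of 10 in all, crops included, one or two more only if the job needs it, and the job is handed in when it is done.

```bash
mkdir -p pics
cat > h.py <<'E'
import numpy as np, cv2
from plant import telemetry, optics
def cam(n,save=None):
    c=optics.read_camera(n)
    if save: cv2.imwrite('pics/'+save,c['frame'])
    return c
def ray(c,u,v):
    R=cv2.Rodrigues(np.array(c['rvec'],float))[0]; t=np.array(c['tvec'],float).ravel()
    return -R.T@t, R.T@np.array([(u-c['cx'])/c['fx'],(v-c['cy'])/c['fy'],1])
def onplane(c,u,v,z):
    o,d=ray(c,u,v); return o+d*(z-o[2])/d[2]
def proj(c,p):
    K=np.array([[c['fx'],0,c['cx']],[0,c['fy'],c['cy']],[0,0,1.]])
    return cv2.projectPoints(np.array([p],float),np.array(c['rvec'],float),np.array(c['tvec'],float),K,None)[0].ravel()
E
python3 - <<'E'
from h import *
a=cam('top','top0.png');b=cam('side','side0.png')
for c in(a,b): print(ray(c,320,240),c['fx'])
s=telemetry.read_state();print(s['t'],s['tool_pos'],cv2.Rodrigues(np.array(s['orientation']))[0].round(3))
E
```

```text
(array([ 0.4092635 , -0.0480069 ,  1.03630312]), array([ 0.08504393,  0.01275709, -0.99660002])) 468.50417925827895
(array([ 0.20001281, -0.77091603,  0.72998269]), array([ 0.3226115 ,  0.71189213, -0.62387092])) 546.0437566736297
0.1 [0.1724146  0.5741877  0.23469859] [[-0.001 -0.958  0.288]
 [-0.002  0.288  0.958]
 [-1.     0.    -0.002]]
```

View pics/top0.png

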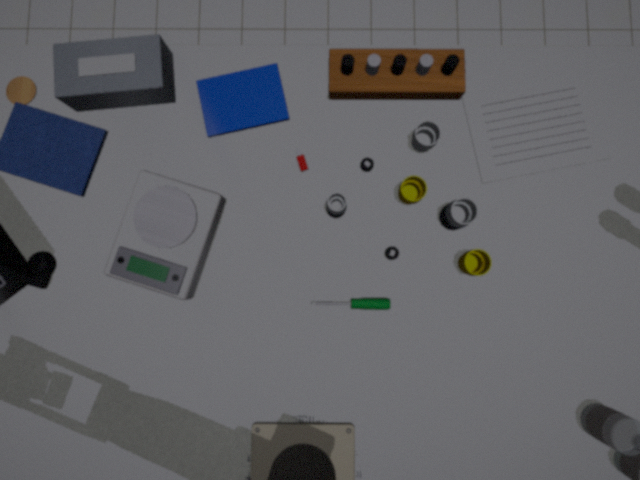

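View pics/side0.png

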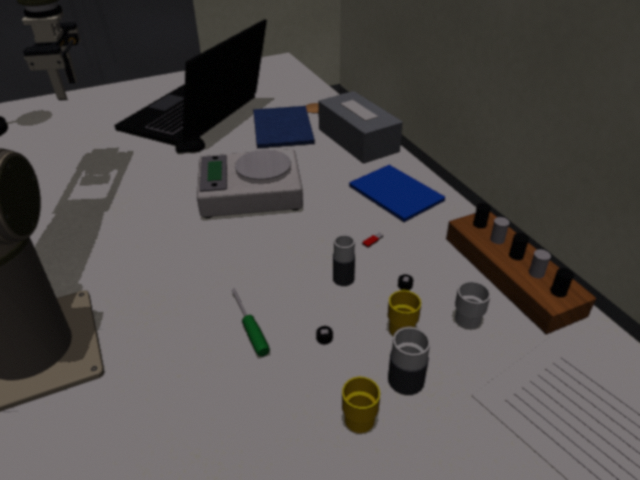

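Top view candidates: (461,213) an aluminium cup in a dark base, wide; (336,205) an aluminium cup in a dark base, narrow; (425,135) an aluminium cup standing alone; (412,190) and (476,262) yellow cups. The one at (461,213), seen in the side view at (409,360), fits: it is wide, aluminium and has a dark base. I'll measure it and confirm with a crop.

Run:
```python
from h import *
a=cam('top');b=cam('side');f=a['frame']
for n,u,v,z in[('wide',460,212,.096),('narrow',336,205,.096),('alone',426,135,.07),('y1',413,189,.07),('y2',476,262,.07),('pan',165,216,.082)]:
    p=onplane(a,u,v,z);print(n,p.round(3),'side px',proj(b,p).round(),'px/m',(a['fx']/(1.036-z)).__round__(1))
for n,u,v in[('wide',410,342),('narrow',344,243),('pan',263,165)]:
    print('side',n,onplane(b,u,v,.082 if n=='pan' else .096).round(3))
g=cv2.resize(f[110:290,310:510],None,fx=4,fy=4,interpolation=cv2.INTER_CUBIC)
s=cv2.resize(b['frame'][220:440,320:500],None,fx=3,fy=3,interpolation=cv2.INTER_CUBIC)[:600]
g=cv2.resize(g,(450,405));s=cv2.resize(s,(350,389))
o=np.zeros((405,800,3),np.uint8);o[:,:450]=g;o[:389,450:]=s
cv2.imwrite('pics/crop.png',np.clip(o*1.5,0,255))
# pan ellipse from brighter disc edges
e=cv2.Canny(cv2.GaussianBlur(f,(3,3),0),15,40)
c=cv2.HoughCircles(cv2.cvtColor(f[170:260,120:210],cv2.COLOR_BGR2GRAY),cv2.HOUGH_GRADIENT,1,30,param1=60,param2=12,minRadius=28,maxRadius=36)
print(c)
c=cv2.HoughCircles(cv2.resize(cv2.cvtColor(f[190:236,436:484],cv2.COLOR_BGR2GRAY),None,fx=4,fy=4,interpolation=cv2.INTER_CUBIC),cv2.HOUGH_GRADIENT,1,10,param1=80,param2=15,minRadius=45,maxRadius=65)
print(c)
```

```text
wide [ 0.548 -0.319  0.096] side px [407. 337.] px/m 498.4
narrow [ 0.561 -0.068  0.096] side px [341. 241.] px/m 498.4
alone [ 0.716 -0.259  0.07 ] side px [471. 291.] px/m 485.0
y1 [ 0.6  -0.23  0.07] side px [404. 301.] px/m 485.0
y2 [ 0.448 -0.356  0.07 ] side px [360. 390.] px/m 485.0
pan [0.539 0.284 0.082] side px [264. 163.] px/m 491.1
side wide [ 0.546 -0.329  0.096]
side narrow [ 0.564 -0.075  0.096]
side pan [0.534 0.277 0.082]
[[[44.5 45.5 30.3]]]
[[[ 68.5 106.5  54.9]
  [111.5  87.5  51. ]
  [ 60.5 100.5  53.7]
  [ 72.5  96.5  61.1]
  [121.5  79.5  60.9]
  [ 78.5 108.5  62.2]
  [ 70.5 116.5  54.2]]][ WARN:0@0.911] global loadsave.cpp:1063 imwrite_ Unsupported depth image for selected encoder is fallbacked to CV_8U.
```

View pics/crop.png

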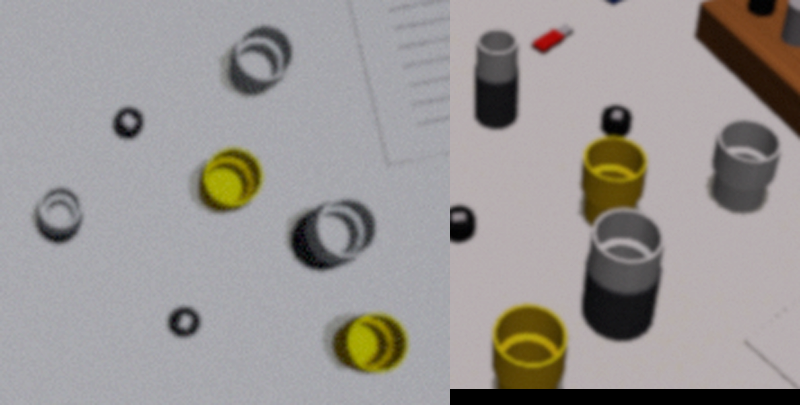

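The crop confirms it. The cup at top (463,212), side (410,342), is the only wide aluminium cup in a dark base. Both views put it at about (0.547, -0.326), and the pan at about (0.537, 0.281). I'm setting out now; the jaws should open along about -51°, clear of both yellow cups.

```bash
python3 -m inch '[[[-0.005,-0.033,-0.027,0,0,0,1],[-0.005,-0.033,-0.027,0,0,0,1],[-0.005,-0.033,-0.027,0,0,0,1],[-0.005,-0.033,-0.027,0,0,0,1],[-0.005,-0.033,-0.027,0,0,0,1],[-0.005,-0.033,-0.027,0,0,0,1],[-0.005,-0.033,-0.027,0,0,0,1],[-0.005,-0.033,-0.027,0,0,0,1],[-0.005,-0.033,-0.027,0,0,0,1],[-0.005,-0.033,-0.027,0,0,0,1],[-0.005,-0.033,-0.027,0,0,0,1],[-0.005,-0.033,-0.027,0,0,0,1]]]' 15
python3 -m inch '[[[0,0,0,0.15,0,0,1],[0,0,0,0.15,0,0,1],[0,0,0,0.15,0,0,1],[0,0,0,0.15,0,0,1],[0,0,0,0.15,0,0,1],[0,0,0,0.15,0,0,1],[0,0,0,0.15,0,0,1],[0,0,0,0.15,0,0,1],[0,0,0,0.15,0,0,1],[0,0,0,0.15,0,0,1],[0,0,0,0.15,0,0,1],[0,0,0,0.15,0,0,1],[0,0,0,0.15,0,0,1],[0,0,0,0.15,0,0,1],[0,0,0,0,0,0,1]]]'
cat >> h.py <<'E'
def to(p):
    s=telemetry.read_state();R=cv2.Rodrigues(np.array(s['orientation']))[0];T=np.array(s['tool_pos'])
    print('t',round(s['t'],2),'tcp',T.round(4),'F',np.round(s['force'],1),'open',round(s['opening'],4),'q6',round(s['q'][5],2))
    print('R',R.round(3).tolist(),'tool shift',(R.T@(np.array(p)-T)).round(4))
E
python3 -c "
from h import *
to([.547,-.326,.24])"
```

```text
t: 1.4
tool_pos: [0.4646, 0.1373, 0.294]
orientation: [-1.001, 1.334, 0.998]
force: [1.0, 1.6, 0.1]
opening: 0.0933
t: 2.9
tool_pos: [0.4664, 0.1298, 0.292]
orientation: [0.634, 1.477, -0.647]
force: [1.0, -0.2, -0.2]
opening: 0.0932
t 2.9 tcp [0.4664 0.1298 0.292 ] F [ 1.  -0.2 -0.2] open 0.0932 q6 0.99
R [[-0.005, 0.731, 0.682], [-0.006, 0.682, -0.731], [-1.0, -0.008, 0.001]] tool shift [ 0.0545 -0.2516  0.3882]
```

```bash
python3 -m inch '[[[0.005,-0.023,0.035,0,0,0,1],[0.005,-0.023,0.035,0,0,0,1],[0.005,-0.023,0.035,0,0,0,1],[0.005,-0.023,0.035,0,0,0,1],[0.005,-0.023,0.035,0,0,0,1],[0.005,-0.023,0.035,0,0,0,1],[0.005,-0.023,0.035,0,0,0,1],[0.005,-0.023,0.035,0,0,0,1],[0.005,-0.023,0.035,0,0,0,1],[0.005,-0.023,0.035,0,0,0,1],[0.005,-0.02,0.03,0,0,0,1],[0,0,0,0,0,0,1],[0,0,0,0,0,0,1]]]'
python3 - <<'E'
from h import *
to([.547,-.326,.14])
c=cam('wrist','w1.png');print(proj(c,[.547,-.326,.096]))
E
```

```text
t: 4.2
tool_pos: [0.5564, -0.3329, 0.2339]
orientation: [0.584, 1.494, -0.591]
force: [0.1, -0.2, 0.5]
opening: 0.0928
t 4.2 tcp [ 0.5564 -0.3329  0.2339] F [ 0.1 -0.2  0.5] open 0.0928 q6 0.14
R [[-0.006, 0.682, 0.731], [-0.003, 0.731, -0.682], [-1.0, -0.006, -0.002]] tool shift [ 0.0939 -0.0008 -0.0114]
[309.19942047 234.08933689]
```

View pics/w1.png

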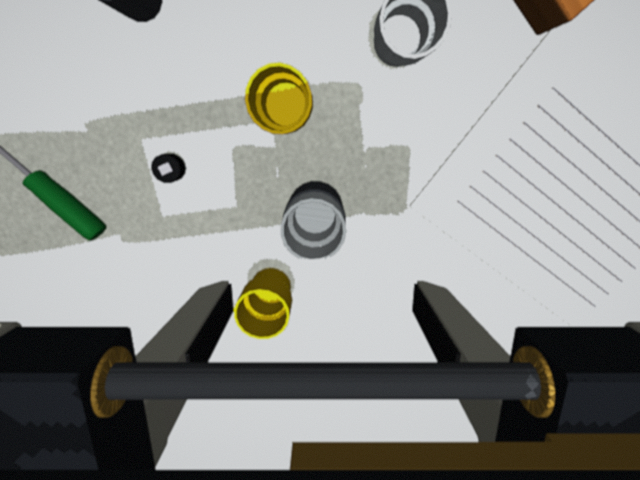

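Wrist view: the wide nested cup's rim is centred at (314,227), with yellow cups at (280,98) and (264,310), both off the jaw line.

Run:
```python
from h import *
c=cam('wrist');p=onplane(c,314,227,.096);q=onplane(c,282,227,.096);print(p,2*np.linalg.norm(p-q))
to([p[0],p[1],.081])
```

```text
[ 0.55398175 -0.32403592  0.096     ] 0.05363649829804069
t 4.3 tcp [ 0.5564 -0.332   0.2342] F [ 0.3  0.8 -0.1] open 0.0928 q6 0.14
R [[-0.006, 0.682, 0.731], [-0.003, 0.731, -0.682], [-1.0, -0.006, -0.002]] tool shift [ 0.1532  0.0051 -0.0069]
```

```bash
python3 -m inch '[[[0.03,0.001,-0.003,0,0,0,1],[0.03,0.001,-0.003,0,0,0,1],[0.029,0.001,-0.002,0,0,0,1],[0,0,0,0,0,0,1],[0,0,0,0,0,0,1]]]'
python3 - <<'E'
from h import *
to([.552,-.325,.081])
c=cam('wrist','w2.png');print(proj(c,[.552,-.325,.096]))
E
```

```text
t: 4.8
tool_pos: [0.555, -0.3192, 0.1489]
orientation: [0.572, 1.489, -0.581]
force: [0.3, 0.2, 1.6]
opening: 0.093
t 4.8 tcp [ 0.555  -0.3192  0.1489] F [0.3 0.2 1.6] open 0.093 q6 0.14
R [[0.002, 0.673, 0.74], [-0.007, 0.74, -0.673], [-1.0, -0.004, 0.006]] tool shift [ 0.0679 -0.006   0.0013]
[325.05904594 280.42790887]
```

View pics/w2.png

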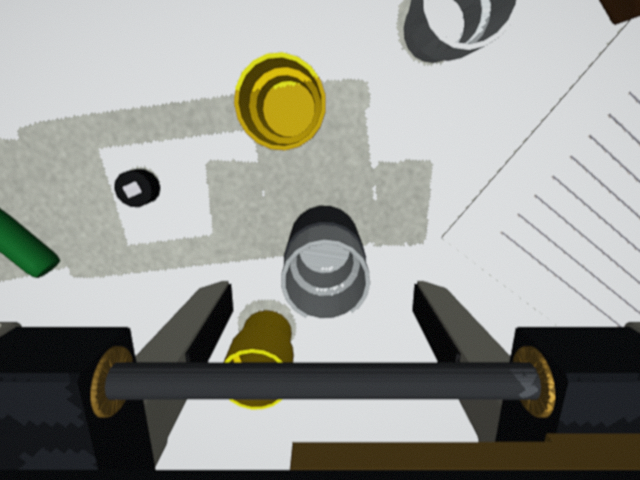

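The rim centre is now at (325,279), against a predicted (325,280), and it sits midway between the fingers. I'll descend and grip with a moderate force.

```bash
python3 -m inch '[[[0.02,-0.002,0.001,0,0,0,1],[0.02,-0.002,0,0,0,0,1],[0.02,-0.002,0,0,0,0,1],[0.006,0,0,0,0,0,1],[0,0,0,0,0,0,1]]]'
python3 -c "
from h import *
to([.552,-.325,.081])"
```

```text
t: 5.35
tool_pos: [0.5584, -0.3273, 0.0942]
orientation: [0.565, 1.473, -0.58]
force: [0.1, 0.3, 0.4]
opening: 0.0931
t 5.35 tcp [ 0.5584 -0.3273  0.0942] F [0.1 0.3 0.4] open 0.0931 q6 0.13
R [[0.016, 0.67, 0.742], [-0.016, 0.742, -0.67], [-1.0, -0.001, 0.022]] tool shift [ 0.013  -0.0025 -0.0066]
```

```bash
python3 -m inch '[[[0.006,-0.002,-0.005,0,0.02,0,1],[0.005,0,0,0,0,0,1],[0,0,0,0,0,0,1]]]'
python3 -c "
from h import *
to([.552,-.325,.081])"
python3 -m inch '[[[0,0,0,0,0,0,1]]]'
python3 -c "
from h import *
to([.552,-.325,.081])"
```

```text
t: 5.65
tool_pos: [0.5553, -0.3266, 0.0869]
orientation: [0.571, 1.488, -0.576]
force: [0.3, -0.4, 0.0]
opening: 0.0932
t 5.65 tcp [ 0.5553 -0.3266  0.0869] F [ 0.3 -0.4  0. ] open 0.0932 q6 0.12
R [[0.004, 0.67, 0.743], [-0.005, 0.743, -0.67], [-1.0, -0.001, 0.006]] tool shift [ 0.0059 -0.001  -0.0036]
t: 5.75
tool_pos: [0.5556, -0.3267, 0.0874]
orientation: [0.571, 1.487, -0.576]
force: [-0.1, 0.2, 0.5]
opening: 0.0932
t 5.75 tcp [ 0.5556 -0.3267  0.0874] F [-0.1  0.2  0.5] open 0.0932 q6 0.12
R [[0.005, 0.67, 0.743], [-0.005, 0.743, -0.67], [-1.0, -0.001, 0.007]] tool shift [ 0.0064 -0.0011 -0.0039]
```

```bash
python3 -m inch '[[[0.007,-0.001,-0.004,0,0.007,0,1],[0,0,0,0,0,0,1],[0,0,0,0,0,0,0.55],[0,0,0,0,0,0,0.55],[0,0,0,0,0,0,0.3],[0,0,0,0,0,0,0.3],[0,0,0,0,0,0,0.3],[0,0,0,0,0,0,0.3],[0,0,0,0,0,0,0.3]]]' 20
python3 -c "
from h import *
to([.552,-.325,.081])
cam('side','s_grip.png')"
```

```text
t: 6.65
tool_pos: [0.552, -0.3249, 0.0805]
orientation: [0.573, 1.493, -0.574]
force: [-0.7, -0.5, 0.2]
opening: 0.056
t 6.65 tcp [ 0.552  -0.3249  0.0805] F [-0.7 -0.5  0.2] open 0.056 q6 0.12
R [[0.0, 0.67, 0.743], [-0.001, 0.743, -0.67], [-1.0, -0.0, 0.0]] tool shift [-0.0005 -0.0001  0.0001]
```

```bash
python3 -m inch '[[[-0.003,0,0,0,0,0,0.3],[-0.003,0,0,0,0,0,0.3],[-0.004,0,0,0,0,0,0.3],[-0.005,0,0,0,0,0,0.3],[-0.006,0,0,0,0,0,0.3],[-0.006,0,0,0,0,0,0.3]]]'
python3 -c "
from h import *
to([.552,-.325,.125])"
```

```text
t: 7.3
tool_pos: [0.5513, -0.3245, 0.1078]
orientation: [0.574, 1.495, -0.574]
force: [-0.6, 0.0, -0.3]
opening: 0.0562
t 7.3 tcp [ 0.5513 -0.3245  0.1078] F [-0.6  0.  -0.3] open 0.0562 q6 0.12
R [[-0.002, 0.67, 0.743], [0.0, 0.743, -0.67], [-1.0, -0.001, -0.002]] tool shift [-0.0172  0.0001  0.0008]
```

```bash
python3 -m inch '[[[-0.006,0,0.0005,0,0,0,0.3],[-0.006,0,0,0,0,0,0.3],[-0.006,0,0,0,0,0,0.3],[-0.006,0,0,0,0,0,0.3],[0,0,0,0,0,0,0.3],[0,0,0,0,0,0,0.3]]]'
python3 -c "
from h import *
to([.552,-.325,.26])
cam('side','s_lift.png')"
```

```text
t: 7.9
tool_pos: [0.5527, -0.3254, 0.1372]
orientation: [0.573, 1.492, -0.574]
force: [0.5, 0.2, -0.3]
opening: 0.0562
t 7.9 tcp [ 0.5527 -0.3254  0.1372] F [ 0.5  0.2 -0.3] open 0.0562 q6 0.12
R [[0.001, 0.67, 0.743], [-0.001, 0.743, -0.67], [-1.0, -0.0, 0.002]] tool shift [-0.1228 -0.0002 -0.0006]
```

View pics/s_lift.png

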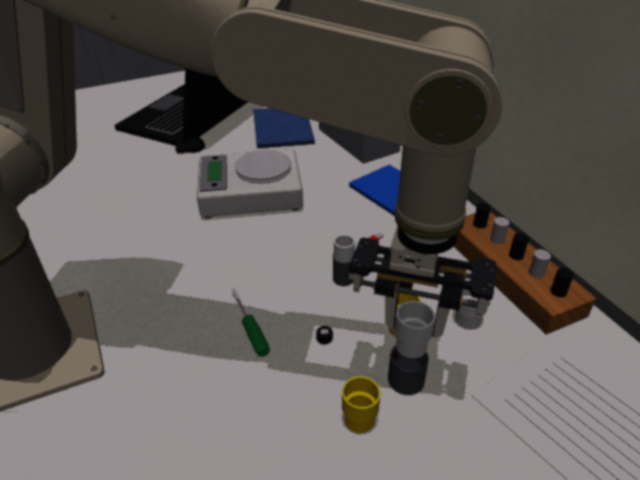

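The wide cup at (414,330) hangs upright and clear above its base at (408,368), which hasn't moved. I'll raise it and carry it to above the pan.

```bash
python3 -m inch '[[[-0.02,0,0,0,0,0,0.3],[-0.03,0,0,0,0,0,0.3],[-0.03,0,0,0,0,0,0.3],[-0.03,0,0,0,0,0,0.3],[-0.01,0,0,0,0,0,0.3],[0,0,0,0,0,0,0.3]]]'
python3 -m inch '[[[0,0.01,-0.01,0,0,0,0.3],[0,0.02,-0.019,0,0,0,0.3],[0,0.027,-0.026,0,0,0,0.3],[0,0.027,-0.026,0,0,0,0.3],[0,0.027,-0.026,0,0,0,0.3],[0,0.027,-0.026,0,0,0,0.3],[0,0.027,-0.026,0,0,0,0.3],[0,0.027,-0.026,0,0,0,0.3]]]'
python3 -c "
from h import *
to([.537,.281,.24])"
```

```text
t: 8.55
tool_pos: [0.5506, -0.3239, 0.2557]
orientation: [0.575, 1.501, -0.573]
force: [-0.1, -0.4, -1.2]
opening: 0.0559
t: 9.35
tool_pos: [0.5331, -0.0443, 0.2385]
orientation: [0.583, 1.524, -0.58]
force: [0.9, 0.5, -0.7]
opening: 0.0563
t 9.35 tcp [ 0.5331 -0.0443  0.2385] F [ 0.9  0.5 -0.7] open 0.0563 q6 0.56
R [[-0.028, 0.674, 0.738], [0.014, 0.738, -0.674], [-1.0, -0.009, -0.03]] tool shift [ 0.0028  0.2429 -0.2165]
```

```bash
python3 -m inch '[[[-0.003,0.027,-0.024,0,-0.015,0,0.3],[-0.003,0.027,-0.024,0,-0.015,0,0.3],[-0.003,0.027,-0.024,0,0,0,0.3],[-0.003,0.027,-0.024,0,0,0,0.3],[-0.003,0.027,-0.024,0,0,0,0.3],[-0.003,0.027,-0.024,0,0,0,0.3],[-0.002,0.027,-0.024,0,0,0,0.3],[-0.001,0.025,-0.023,0,0,0,0.3],[0,0.014,-0.013,0,0,0,0.3],[0,0,0,0,0,0,0.3],[0,0,0,0,0,0,0.3]]]'
python3 -c "
from h import *
to([.537,.281,.18])
cam('top','t_pan.png');c=cam('wrist','w_pan.png');print(proj(c,[.537,.281,.082]))"
```

```text
t: 10.45
tool_pos: [0.5143, 0.2849, 0.2319]
orientation: [0.552, 1.53, -0.594]
force: [-0.2, -0.4, -1.7]
opening: 0.0561
t 10.45 tcp [0.5143 0.2849 0.2319] F [-0.2 -0.4 -1.7] open 0.0561 q6 1.14
R [[-0.042, 0.666, 0.745], [-0.012, 0.745, -0.666], [-0.999, -0.037, -0.024]] tool shift [0.0509 0.0141 0.0207]
[349.3773006  209.88017869]
```

View pics/w_pan.png

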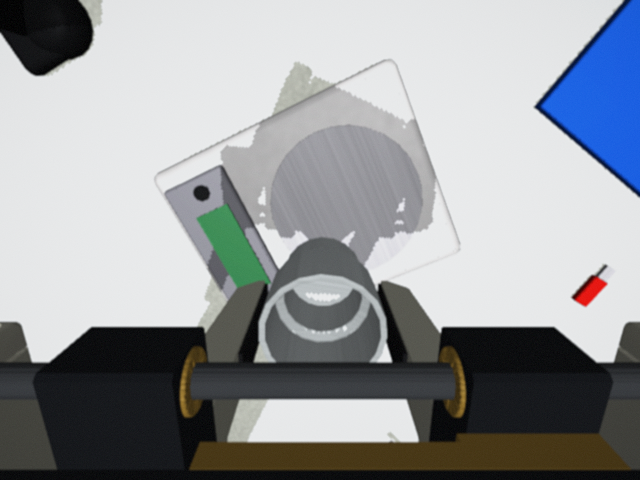

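The pan disc, with left edge 271, right 428 and top 125, is centred at about (349,204); I predicted (349,210), so that agrees. The cup hangs short of it and tilted about 2.5°, so I'm correcting both.

```bash
python3 -m inch '[[[0.005,0.007,0.011,0,-0.012,0.018,0.3],[0.005,0.007,0.01,0,-0.012,0.018,0.3],[0.01,0,0,0,0,0,0.3],[0.01,0,0,0,0,0,0.3],[0,0,0,0,0,0,0.3],[0,0,0,0,0,0,0.3]]]'
python3 -c "
from h import *
to([.537,.281,.1375])"
```

```text
t: 11.15
tool_pos: [0.5401, 0.2758, 0.1983]
orientation: [0.575, 1.493, -0.577]
force: [-0.9, -0.6, -0.8]
opening: 0.0562
t 11.15 tcp [0.5401 0.2758 0.1983] F [-0.9 -0.6 -0.8] open 0.0562 q6 1.12
R [[-0.0, 0.671, 0.741], [-0.001, 0.741, -0.671], [-1.0, -0.001, 0.001]] tool shift [ 0.0608  0.0019 -0.0058]
```

```bash
python3 -m inch '[[[0.012,0.001,-0.003,0,0,0,0.3],[0.015,0.001,-0.003,0,0,0,0.3],[0.015,0,0,0,0,0,0.3],[0.01,0,0,0,0,0,0.3],[0,0,0,0,0,0,0.3],[0,0,0,0,0,0,0.3]]]'
python3 -c "
from h import *
to([.537,.281,.1375])
c=cam('side','s_pan.png')"
```

```text
t: 11.75
tool_pos: [0.5353, 0.2821, 0.1405]
orientation: [0.573, 1.495, -0.577]
force: [0.1, -0.5, -0.8]
opening: 0.0567
t 11.75 tcp [0.5353 0.2821 0.1405] F [ 0.1 -0.5 -0.8] open 0.0567 q6 1.14
R [[-0.002, 0.671, 0.742], [-0.002, 0.742, -0.671], [-1.0, -0.003, -0.0]] tool shift [0.003  0.0003 0.002 ]
```

```bash
python3 -m inch '[[[0.002,0,0,0,0,0,0.3],[0.001,0,0,0,0,0,0.3],[0.001,0,0,0,0,0,0.3],[0,0,0,0,0,0,0.3]]]'
python3 -c "
from h import *
to([.537,.281,.1365])
c=cam('side','s_pan2.png')
cv2.imwrite('pics/s_pan2c.png',cv2.resize(c['frame'][60:240,160:380],None,fx=3,fy=3))"
```

```text
t: 12.2
tool_pos: [0.5366, 0.2824, 0.1383]
orientation: [0.575, 1.492, -0.576]
force: [-0.4, 0.0, -0.4]
opening: 0.0559
t 12.2 tcp [0.5366 0.2824 0.1383] F [-0.4  0.  -0.4] open 0.0559 q6 1.14
R [[0.001, 0.671, 0.741], [-0.001, 0.741, -0.671], [-1.0, -0.0, 0.001]] tool shift [ 0.0018 -0.0008  0.0012]
```

View pics/s_pan2c.png

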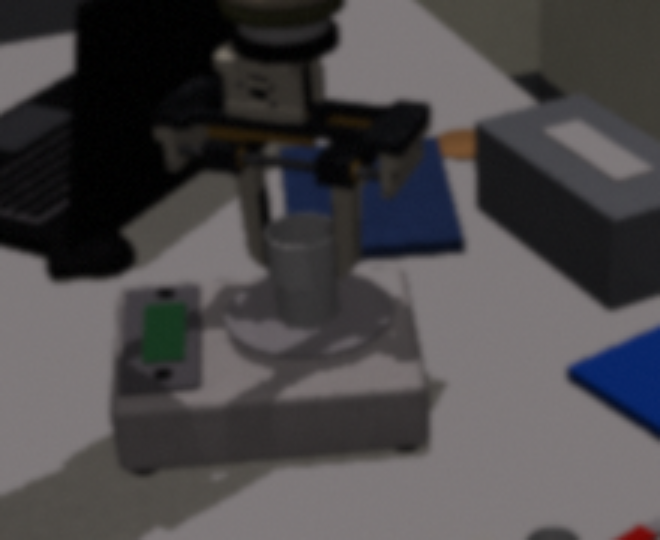

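The cup is upright about 2 mm above the middle of the pan (crop about (305,320)), and no contact force shows yet. I'll keep lowering until contact.

```bash
python3 -m inch '[[[0.002,0,0.001,0,0,0,0.3],[0.001,0,0,0,0,0,0.3],[0,0,0,0,0,0,0.3]]]'
python3 -m inch '[[[0.002,0,0,0,0,0,0.3],[0,0,0,0,0,0,0.3]]]'
```

```text
t: 12.55
tool_pos: [0.5381, 0.2819, 0.1365]
orientation: [0.576, 1.491, -0.574]
force: [-0.9, -0.1, -0.4]
opening: 0.056
t: 12.75
tool_pos: [0.5387, 0.2821, 0.1368]
orientation: [0.577, 1.489, -0.573]
force: [0.2, 0.2, -0.6]
opening: 0.0562
```

```bash
python3 -m inch '[[[0.003,0,0,0,0,0,0.3],[0,0,0,0,0,0,0.3]]]'
python3 -m inch '[[[0.003,0,0,0,0,0,0.3],[0,0,0,0,0,0,0.3]]]'
```

```text
t: 12.95
tool_pos: [0.5398, 0.2828, 0.1365]
orientation: [0.578, 1.487, -0.571]
force: [0.3, 0.8, -0.5]
opening: 0.0558
t: 13.15
tool_pos: [0.5408, 0.2834, 0.136]
orientation: [0.58, 1.485, -0.569]
force: [0.5, 1.1, -0.1]
opening: 0.0559
```

The height has stalled at 0.1365, as expected for standing on the pan, and the cup's weight has gone from the force reading. I'm opening slowly and retreating straight up.

```bash
python3 -m inch '[[[0,0,0,0,0,0,0.65],[0,0,0,0,0,0,0.75],[0,0,0,0,0,0,1],[0,0,0,0,0,0,1],[0,0,0,0,0,0,1],[0,0,0,0,0,0,1]]]'
python3 -m inch '[[[-0.01,0,0,0,0,0,1],[-0.02,0,0,0,0,0,1],[-0.03,0,0,0,0,0,1],[-0.03,0,0,0,0,0,1],[-0.03,0,0,0,0,0,1],[-0.01,0,0,0,0,0,1],[0,0,0,0,0,0,1],[0,0,0,0,0,0,1]]]'
python3 -c "
from h import *
c=cam('side','s_end.png');w=cam('wrist','w_end.png')
for q in ([.537,.281,.152],[.537,.281,.082]):print(proj(w,q),proj(c,q))
o=np.hstack([c['frame'],w['frame']]);cv2.imwrite('pics/end.png',cv2.resize(o,(800,300),interpolation=cv2.INTER_AREA))"
```

```text
t: 13.75
tool_pos: [0.5399, 0.283, 0.1334]
orientation: [0.579, 1.487, -0.571]
force: [0.7, 0.1, -0.3]
opening: 0.0918
t: 14.55
tool_pos: [0.5382, 0.2824, 0.27]
orientation: [0.578, 1.488, -0.571]
force: [0.0, -0.5, 0.0]
opening: 0.0931
[322.26492101 243.27148741] [261.43080812 136.61546509]
[322.05911443 222.28096234] [263.81443647 163.84505467]
```

View pics/end.png

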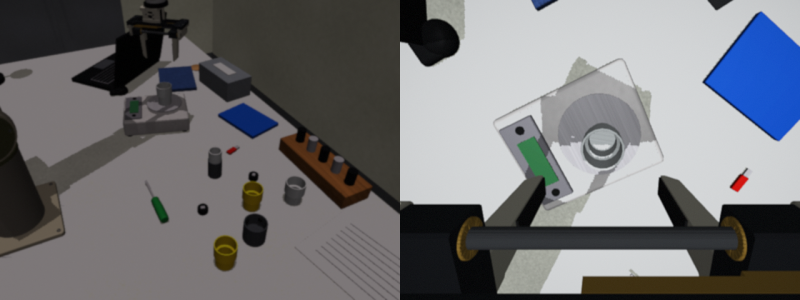

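Final view: the cup stands upright on the pan, with its rim at wrist-image (325,243) against (322,243) predicted. Its base stands in place, the narrow pair is untouched, and the gripper is clear above. Handing in.

```bash
python3 -c "
from plant import workorder
print(workorder.close_job())"
```

```text
the job is handed in; nothing more can be done
None
```

I pulled the wide aluminium cup straight up out of its weighted cup, set it down upright on the balance's pan, and handed the job in at about 14.6 s. No verdict was reported.

- **Position on the pan:** the last wrist picture shows the rim within about 3 px of where I predicted it. My estimate of the pan's centre from that picture was about 9 px off my earlier one, which I judged to be about 6 mm. That is still well inside the 30 mm limit.
- **Other cups:** in the last side picture, the weighted cup stands upright where it was and the narrow pair looks undisturbed. I judged this by eye and did not measure it.
- **Setting down:** the force reading was weak at contact (under about 1 N). I took the stall in height at about 0.1365 m, which matched the expected standing height, as the sign that the cup was on the pan. I then opened the gripper and raised it well clear of the cup.

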